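Lids back on the desk tubs

TASK

Tidy the desk: put the round wooden lid on the round white ceramic tub and the square wooden lid on the square one, each sitting down flat with its plug inside the tub's mouth, and the square lid lined up with its tub's sides. Leave both tubs standing where they are.

Things in the scene. Friction and masses are not known exactly. Their poses are not given: they have to be found in the camera images.
- round_tub: Round white ceramic tub without handle, 84 mm outside diameter, 76 mm mouth, 70 mm high, walls 4 mm, stands upright and loose on the desk, open at the top. Origin: centre of its underside, z up. With its own lid on properly, the lid's origin is 56 mm above this origin. About 0.4 kg. (The white mug with a handle is not it.)
- square_tub: Square white ceramic tub, 86 x 86 mm outside, 78 x 78 mm mouth, 70 mm high, walls 4 mm, stands upright and loose on the desk, open at the top. Origin: centre of its underside, z up. With its own lid on properly, the lid's origin is 56 mm above this origin. x and y axes are square to its sides. About 0.45 kg.
- round_lid: Round wooden lid, about 0.12 kg: plate 100 mm diameter, 8 mm thick; below it a plug 56 mm diameter, 14 mm deep; on top a round knob 24 mm diameter, 30 mm tall, to grip. Lies on the desk, knob up. Origin: centre of plug's underside, z up the knob (plug z 0 to 14, plate to 22, knob to 52 mm). (The flat wooden disc without a knob is a coaster.)
- square_lid: Square wooden lid, about 0.13 kg: plate 104 x 104 mm, 8 mm thick; below it a square plug 58 x 58 mm, 14 mm deep; on top a square knob 24 x 24 mm, 30 mm tall, to grip. Lies on the desk, knob up. Origin: centre of plug's underside, z up the knob (plug z 0 to 14, plate to 22, knob to 52 mm). x and y axes are square to the sides of plate, plug and knob.

How it is judged:
At the end, for the whole second after the job is handed in: Each lid lies at rest on the tub of its own shape: centred within 14 mm, its origin 49 to 62 mm above the tub's origin (plug inside the mouth), lid and tub tilted less than 7 degrees; the square lid's sides are within 15 degrees of its tub's sides; each tub is within 50 mm of where it began (horizontal distance between round_lid and round_tub below 0.014 m and z of round_lid in the frame of round_tub between 0.049 and 0.062 m and angle between each of round_lid, round_tub, square_lid, square_tub's own z axis and vertical below 0.12 rad and linear speed of each of round_lid, square_lid below 0.03 m/s and distance of each of round_tub, square_tub from where it was at the start of the episode below 0.05 m and horizontal distance between square_lid and square_tub below 0.014 m and z of square_lid in the frame of square_tub between 0.049 and 0.062 m and (angle between the x axis of square_lid and the x axis of square_tub, either way round below 0.26 rad or angle between the x axis of square_lid and the y axis of square_tub, either way round below 0.26 rad)); the robot touches nothing.
It also fails if it takes over 56 s, if anything falls off the work surface, if the arm or the gripper's body presses on something with over 40 N, if the wrist force passes 120 N, or if a joint passes its speed limit or range.

ROBOT

A 7-joint arm with a two-finger parallel gripper is mounted at the origin on the work surface. World frame = base frame: x ahead of the robot, y to its left, z up, the work surface at z = 0. Lengths are in m, angles in rad, forces in N, time in s.
With the tool pointing down it reaches from about 0.425 to 0.875 m from the base axis. Payload 9.9 kg.
Tool frame: the origin (TCP) lies between the finger pads; the fingertips stand 25 mm ahead of it and the grasp point (between the pads) lies 6 mm ahead of it; z points along the fingers, y is the line along which they close (so a half turn about z gives the same grasp; the last joint's range is limited). The gripper opens to 85 mm and grips with 20 to 120 N. Pads are 22 mm wide; open, the fingers measure 114 mm over their backs; the gripper's body (76 mm by 85 mm) begins 54 mm behind the grasp point. The pads swing forward as they close: fully open they stand 13 mm farther back than shut.
Start: joints at [1.093, 0.576, 0.025, 1.437, -0.015, 1.129, -0.057], TCP at [0.259, -0.623, 0.256] pointing down, gripper open.
Joint ranges: [-2.76, 2.76], [-0.34, 2.15], [-1.52, 1.57], [0.19, 2.46], [-1.09, 4.23], [0.17, 1.99], [-2.82, 2.82]. Speed limits (rad/s): [2.22, 2.22, 3.01, 3.01, 3.14, 3.14, 3.14].

INTERFACE

Orientations are given as a unit quaternion [w, x, y, z].
In Python, from cell import bot gives the robot as it stands. The module is installed in compiled form; this text tells all that it offers.
- The arm moves only by the tool jog_arm, never from a script. Its argument "motion" is a list that holds one entry, the list of rows, each a list of 7 numbers: the turn, a rotation vector about the tool's x, y, z in degrees, then the shift along the tool's x, y, z in m, then the opening, from 0 (shut) to 1 (fully open). A call has 1 to 12 rows; each row shifts and turns the commanded pose from where the row before left it, along the tool's axes as they then stand; what a row does not reach is not made up. A row lasts 1/12 s, in which the tool goes at most 41.7 mm and 7.16 degrees, less where a joint would pass 70% of its speed; a pose out of reach is approached as far as the arm can. A call with a gripper value outside its range is refused whole. The fingers move at their own pace and stop on an object; "newtons" is the grip in N (left out, the last holds). Time passes only in rows, so rows that do not move let the fingers close. It gives the time, the measured TCP pose, the force, the opening and the grip force at its end, in the units of the state.
- bot.get_obs(): the state, without advancing time (a new reading comes with each control period).
- bot.snapshot(name): name is "scene" or "side" or "wrist"; returns the picture (420x560x3 uint8, red, green, blue); there is no depth.
- bot.camera_model(name): a dict with "mtx" (3x3 intrinsics, pixels), "dist" ([k1, k2, p1, p2, k3] as OpenCV has them; the pictures are not rectified), "pose" (4x4, takes a point from camera to world coordinates); the wrist camera has in their place "hand_eye" (4x4, takes a point from camera to tool coordinates, whose origin is the TCP and whose axes are the flange's). Camera axes: x right, y down, z forward; pixel columns grow to the right and rows downward; lengths in m; the calibration is good to about 2 mm. A picture is of the moment at which its call begins: read the wrist's pose just before it. camera_model takes no time and is no camera call.
- bot.close_job(): hands the job in; it is judged then, once.
The state is a dict: "time_s": time; "qpos": joint angles; "qvel": joint speeds; "tau": joint torques, N m; "position": TCP position; "tcp_rot": TCP orientation; "wrist_force": force on the tool from outside, world axes, zero at the start; "ft_torque": the same for the moment, N m; "opening": finger opening in m; "grasp_force": force on a finger pad.
Only numpy, scipy, OpenCV 4.12 (cv2) and the standard library are available. Lean on these libraries where they do the work, as an engineer would, in place of code of your own. Each camera call takes 0.05 s, during which the arm holds its last target. There are 200 camera calls.

## Working session

There is one attempt and no reset: what is moved stays moved. The work goes in short steps, Python scripts to look and compute and a tool call to move; the robot and the scene stay as the last step left them, time stands still between calls to the robot, and variables do not carry over. Pictures are saved under pics/ and viewed, at most 10 in all, crops included, and the job is handed in when it is done.

Besides the shell and the picture viewer there is one more tool, called after "Request:" by a JSON object that holds its "api" and its "payload", one argument or row to a line. jog_arm: Moves the arm, as the interface text tells. Its arguments: {"type":"object","properties":{"motion":{"type":"array"},"newtons":{"type":"number"}},"required":["motion"]}

```bash
mkdir -p pics
python3 - <<'E'
from cell import bot
import cv2
for n in ("scene","side"):
    cv2.imwrite(f"pics/{n}0.png",cv2.resize(bot.snapshot(n)[:,:,::-1],(800,600),interpolation=cv2.INTER_CUBIC))
    c=bot.camera_model(n);print(n,c["mtx"],c["dist"],c["pose"])
o=bot.get_obs();print(o);print(bot.camera_model("wrist"))
E
```

```text
scene [[417.55159457   0.         282.6056229 ]
 [  0.         417.55159457 205.03256552]
 [  0.           0.           1.        ]] [-0.02089069  0.          0.          0.          0.        ] [[-0.27141718  0.7392893  -0.61626621  1.00120395]
 [ 0.96245876  0.20687153 -0.17571941  0.14053976]
 [-0.00241955 -0.64082408 -0.76768395  0.64512517]
 [ 0.          0.          0.          1.        ]]
side [[468.99805215   0.         269.0824103 ]
 [  0.         468.99805215 203.88520849]
 [  0.           0.           1.        ]] [-0.0939828  0.         0.         0.         0.       ] [[-0.95391696 -0.22793618  0.19516026  0.33893603]
 [-0.29957896  0.68619698 -0.66286209  0.65323228]
 [ 0.01717187 -0.6907813  -0.72285982  0.75684732]
 [ 0.          0.          0.          1.        ]]
{'time_s': 0.1, 'qpos': array([ 1.09321821,  0.57641021,  0.02486242,  1.4377984 , -0.01498289,
        1.12900219, -0.05650933]), 'qvel': array([ 0.00142366, -0.00348912, -0.00128512, -0.00147242, -0.00054649,
       -0.00070123,  0.00039003]), 'tau': array([ 8.38850829e-03, -7.67299032e+01,  2.25906618e
[... 316 characters left out ...]
: array([-0.00572709,  0.01520624,  0.01998536]), 'grasp_force': 0.0, 'opening': 0.08578218095287032}
{'mtx': array([[315.26574099,   0.        , 274.57443083],
       [  0.        , 315.26574099, 210.72172424],
       [  0.        ,   0.        ,   1.        ]]), 'dist': array([-0.03390074,  0.        ,  0.        ,  0.        ,  0.        ]), 'hand_eye': array([[-4.41416587e-04, -9.54883203e-01, -2.96981270e-01,
         7.54680734e-02],
       [ 9.99999817e-01, -2.98381117e-04, -5.26960473e-04,
        -1.47998586e-03],
       [ 4.14572101e-04, -2.96981448e-01,  9.54883159e-01,
        -1.17002493e-01],
       [ 0.00000000e+00,  0.00000000e+00,  0.00000000e+00,
         1.00000000e+00]])}
```

View pics/scene0.png

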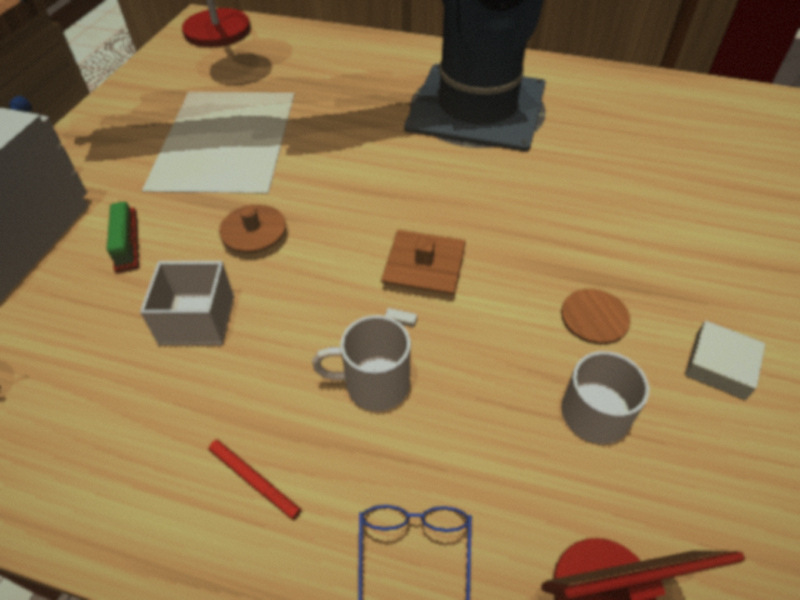

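View pics/side0.png

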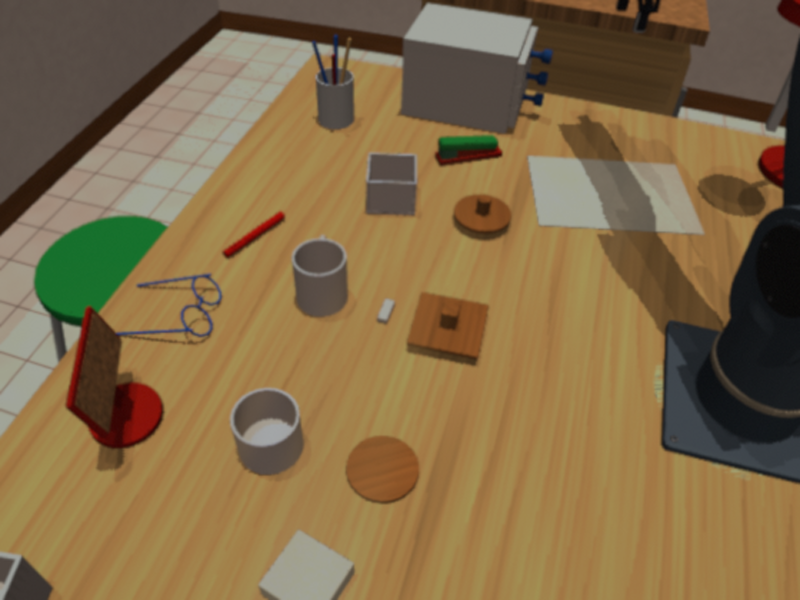

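The scene and side views agree on the layout, in 800x600 pixels as (scene / side):
- Round lid knob top at (251,212) / (483,202).
- Square lid knob top at (425,246) / (449,309), with its plate corners visible in both views.
- Square tub rim at scene (148–231, 263–305) and side (368–417, 156–185).
- Round tub rim at (609,384) / (266,416). The mug with the handle and the knobless coaster are decoys.

```bash
cat > h.py <<'E'
import numpy as np, cv2
from cell import bot
from scipy.spatial.transform import Rotation as R
def T():
    o=bot.get_obs(); M=np.eye(4); q=o["tcp_rot"]; M[:3,:3]=R.from_quat([*q[1:],q[0]]).as_matrix(); M[:3,3]=o["position"]; return M
def pix(name,pts,z,tcp=None,scale=0.7):
    c=bot.camera_model(name); P=c["pose"] if tcp is None else tcp@c["hand_eye"]
    u=(np.array(pts,float)+.5)*scale-.5
    u=cv2.undistortPoints(u.reshape(-1,1,2),c["mtx"],c["dist"]).reshape(-1,2)
    d=np.c_[u,np.ones(len(u))]@P[:3,:3].T
    return P[:3,3]+d*((z-P[2,3])/d[:,2])[:,None]
def edges(p): # yaw of sides mod 90
    p=np.array(p)[:,:2]; e=np.roll(p,-1,0)-p
    a=np.degrees(np.arctan2(e[:,1],e[:,0]));return np.round((a+45)%90-45,1),np.round(np.linalg.norm(e,axis=1),3)
E
python3 - <<'E'
from h import *
np.set_printoptions(precision=4,suppress=True)
for n,k in (("scene",dict(rl=[(251,212)],sl=[(425,246)],rt=[(609,384)],mug=[(377,345)],slc=[(398,232),(465,237),(457,296),(383,287)],stc=[(163,263),(223,263),(232,300),(147,305)])),
 ("side",dict(rl=[(483,202)],sl=[(449,309)],rt=[(266,416)],mug=[(320,263)],slc=[(421,296),(489,305),(476,358),(409,345)],stc=[(369,155),(417,155),(416,185),(367,184)]))):
    for a,z in (("rl",.052),("sl",.052),("rt",.07),("mug",.08)): print(n,a,pix(n,k[a],z)[:,:2])
    for a,z in (("slc",.022),("stc",.07)):
        p=pix(n,k[a],z);print(n,a,p.mean(0)[:2],edges(p))
M=T();print(R.from_matrix(M[:3,:3]).as_matrix())
E
```

```text
scene rl [[ 0.4364 -0.2531]]
scene sl [[0.4353 0.0098]]
scene rt [[0.605  0.2652]]
scene mug [[0.6308 0.0024]]
scene slc [0.4367 0.0121] (array([9.6, 6.6, 6.6, 5.3]), array([0.1  , 0.114, 0.102, 0.109]))
scene stc [ 0.5953 -0.2582] (array([15.6, 36.3, 20. , 14.5]), array([0.08 , 0.067, 0.105, 0.071]))
side rl [[ 0.4345 -0.2439]]
side sl [[0.4318 0.0109]]
side rt [[0.598  0.2668]]
side mug [[0.6281 0.0075]]
side slc [0.4286 0.0144] (array([8. , 1.4, 4. , 5.3]), array([0.103, 0.105, 0.096, 0.098]))
side stc [ 0.5991 -0.2587] (array([18.9, 14.4, 16.8, 16.1]), array([0.085, 0.087, 0.082, 0.084]))
[[ 0.9235  0.3837 -0.0006]
 [ 0.3837 -0.9235  0.0013]
 [-0.0001 -0.0014 -1.    ]]
```

Run:
```python
from h import *
print(pix("side",[(405,120),(515,128)],0)); print(pix("scene",[(0,300),(88,200)],0))
for z in (.1,.15,.2): print(z,pix("side",[(405,38),(520,52)],z),pix("scene",[(45,118)],z))
```

```text
[[ 0.65126871 -0.52674819  0.        ]
 [ 0.42699818 -0.57392286  0.        ]]
[[ 0.64920494 -0.55295874  0.        ]
 [ 0.43164123 -0.55845782  0.        ]]
0.1 [[ 0.70260027 -0.69031376  0.1       ]
 [ 0.45398568 -0.71253917  0.1       ]] [[ 0.36694345 -0.63681056  0.1       ]]
0.15 [[ 0.67491771 -0.58804144  0.15      ]
 [ 0.44522797 -0.60857502  0.15      ]] [[ 0.42511912 -0.5655104   0.15      ]]
0.2 [[ 0.64723516 -0.48576911  0.2       ]
 [ 0.43647025 -0.50461087  0.2       ]] [[ 0.4832948  -0.49421023  0.2       ]]
```

Request:
{"api": "jog_arm", "payload": {
  "motion": [
    [[0,0,0,0,0,-0.01,1],[0,0,0,0,0,-0.02,1],[0,0,0,0,0,-0.02,1]]
  ]
}}

```text
time_s: 0.35
position: [0.2588, -0.6229, 0.3067]
tcp_rot: [-0.001, 0.981, 0.196, -0.0]
wrist_force: [0.7, -0.2, 0.8]
opening: 0.0853
grasp_force: 0.0
```

Request:
{"api": "jog_arm", "payload": {
  "motion": [
    [[0,0,0,0.0255,-0.0232,0,1],[0,0,0,0.0255,-0.0232,0,1],[0,0,0,0.0255,-0.0232,0,1],[0,0,0,0.0255,-0.0232,0,1],[0,0,0,0.0255,-0.0232,0,1],[0,0,0,0.0255,-0.0232,0,1],[0,0,0,0.0255,-0.0232,0.015,1],[0,0,0,0.0255,-0.0232,0.02,1],[0,0,0,0.0255,-0.0232,0.02,1],[0,0,0,0.0255,-0.0232,0.02,1],[0,0,0,0.0255,-0.0232,0.02,1],[0,0,0,0.0255,-0.0232,0.02,1]]
  ]
}}

```text
time_s: 1.35
position: [0.4354, -0.2475, 0.1913]
tcp_rot: [0.0, 0.981, 0.195, 0.001]
wrist_force: [1.0, -0.6, 0.1]
opening: 0.0857
grasp_force: 0.0
```

Request:
{"api": "jog_arm", "payload": {
  "motion": [
    [[0,0,0,0,0,0,1],[0,0,0,0,0,0,1]]
  ]
}}

```text
time_s: 1.52
position: [0.4355, -0.2467, 0.1909]
tcp_rot: [-0.001, 0.98, 0.198, -0.001]
wrist_force: [-0.1, -1.3, 0.5]
opening: 0.0856
grasp_force: 0.0
```

Run:
```python
from h import *
M=T();np.save("M1.npy",M);print(M.round(4))
cv2.imwrite("pics/w1.png",cv2.resize(bot.snapshot("wrist")[:,:,::-1],(800,600),interpolation=cv2.INTER_CUBIC))
```

```text
[[ 9.217e-01  3.879e-01 -1.300e-03  4.355e-01]
 [ 3.879e-01 -9.217e-01  1.300e-03 -2.467e-01]
 [-7.000e-04 -1.700e-03 -1.000e+00  1.909e-01]
 [ 0.000e+00  0.000e+00  0.000e+00  1.000e+00]]
```

View pics/w1.png

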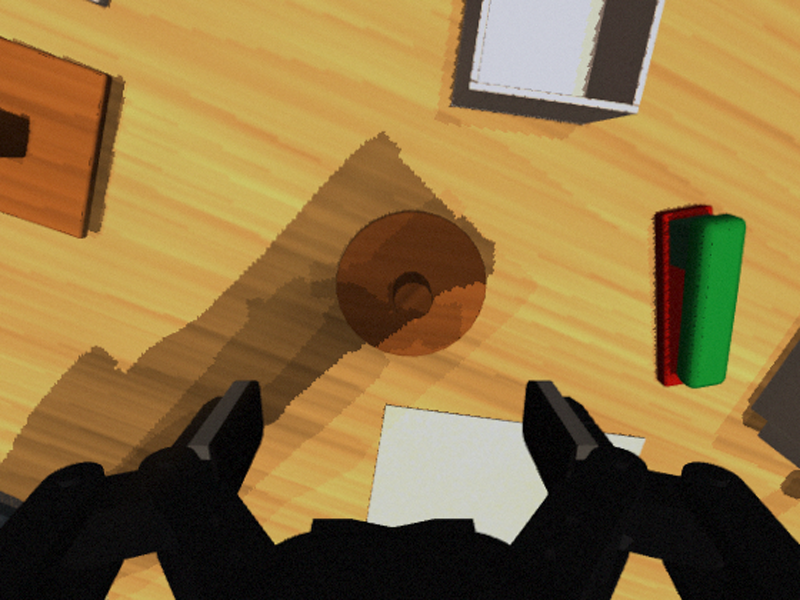

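The wrist view shows the round lid's plate centred near (411,283) and its knob top at (413,296), with the stapler well clear at (700,300). The square tub's near rim edge runs from about (452,95) to (637,113), and the square lid's right edge from (110,73) to (88,234).

Run:
```python
from h import *
M=np.load("M1.npy");Mi=np.linalg.inv(M)
for p,z in (((413,296),.052),((411,283),.022)):
    w=pix("wrist",[p],z,M)[0];print(w.round(4),(Mi@[*w,1]).round(4))
print(edges(pix("wrist",[(110,73),(88,234)],.022,M)))
```

```text
[ 0.4386 -0.2565  0.052 ] [-9.000e-04  1.060e-02  1.389e-01  1.000e+00]
[ 0.4385 -0.2565  0.022 ] [-9.000e-04  1.050e-02  1.689e-01  1.000e+00]
(array([4.6, 4.6]), array([0.1, 0.1]))
```

Request:
{"api": "jog_arm", "payload": {
  "motion": [
    [[0,0,0,-0.001,0.0105,0.02,0.8],[0,0,0,0,0,0.03,0.8],[0,0,0,0,0,0.03,0.8],[0,0,0,0,0,0.03,0.8],[0,0,0,0,0,0.02,0.8],[0,0,0,0,0,0.009,0.8],[0,0,0,0,0,0,0.8],[0,0,0,0,0,0,0.0],[0,0,0,0,0,0,0.0],[0,0,0,0,0,0,0.0],[0,0,0,0,0,0,0.0],[0,0,0,0,0,0,0.0]]
  ],
  "newtons": 40
}}

```text
time_s: 2.57
position: [0.4385, -0.2594, 0.0538]
tcp_rot: [0.001, 0.981, 0.196, 0.001]
wrist_force: [-0.7, -0.5, 9.1]
opening: 0.0229
grasp_force: 38.8
```

Request:
{"api": "jog_arm", "payload": {
  "motion": [
    [[0,0,0,0,0,0,0],[0,0,0,0,0,0,0],[0,0,0,0,0,0,0]]
  ]
}}

```text
time_s: 2.82
position: [0.4385, -0.2595, 0.0537]
tcp_rot: [0.001, 0.981, 0.196, 0.001]
wrist_force: [-1.5, 0.1, 8.0]
opening: 0.0228
grasp_force: 38.8
```

Request:
{"api": "jog_arm", "payload": {
  "motion": [
    [[0,0,0,0,0,-0.01,0],[0,0,0,0,0,-0.02,0],[0,0,0,0,0,-0.03,0],[0,0,0,0,0,-0.03,0],[0,0,0,0,0,-0.03,0],[0,0,0,0,0,-0.03,0],[0,0,0,0.007,-0.0135,-0.01,0],[0,0,0,0.015,-0.0285,0,0],[0,0,0,0.015,-0.0285,0,0],[0,0,0,0.015,-0.0285,0,0],[0,0,0,0.015,-0.0285,0,0],[0,0,0,0.015,-0.0285,0,0]]
  ]
}}

```text
time_s: 3.82
position: [0.4535, -0.0819, 0.2135]
tcp_rot: [0.0, 0.981, 0.196, 0.001]
wrist_force: [0.3, -0.1, -0.0]
opening: 0.0229
grasp_force: 39.4
```

Request:
{"api": "jog_arm", "payload": {
  "motion": [
    [[0,0,0,0.015,-0.0285,0,0],[0,0,0,0.015,-0.0285,0,0],[0,0,0,0.015,-0.0285,0,0],[0,0,0,0.015,-0.0285,0,0],[0,0,0,0.015,-0.0285,0,0],[0,0,0,0.015,-0.0285,0,0],[0,0,0,0.015,-0.0285,0,0],[0,0,0,0.015,-0.0285,0,0],[0,0,0,0.015,-0.0285,0,0],[0,0,0,0.01,-0.015,0,0],[0,0,0,0,0,0,0],[0,0,0,0,0,0,0]]
  ]
}}

```text
time_s: 4.82
position: [0.4831, 0.2239, 0.213]
tcp_rot: [-0.0, 0.98, 0.197, 0.0]
wrist_force: [0.3, -0.8, -0.7]
opening: 0.0226
grasp_force: 39.4
```

Run:
```python
from h import *
M=T();np.save("M2.npy",M);print(M.round(4),bot.get_obs()["qpos"].round(2))
cv2.imwrite("pics/w2.png",cv2.resize(bot.snapshot("wrist")[:,:,::-1],(800,600),interpolation=cv2.INTER_CUBIC))
```

```text
[[ 9.226e-01  3.858e-01  4.000e-04  4.831e-01]
 [ 3.858e-01 -9.226e-01  2.000e-04  2.239e-01]
 [ 5.000e-04 -0.000e+00 -1.000e+00  2.130e-01]
 [ 0.000e+00  0.000e+00  0.000e+00  1.000e+00]] [-0.4   0.41 -0.17  1.87  0.09  0.87 -1.79]
```

View pics/w2.png

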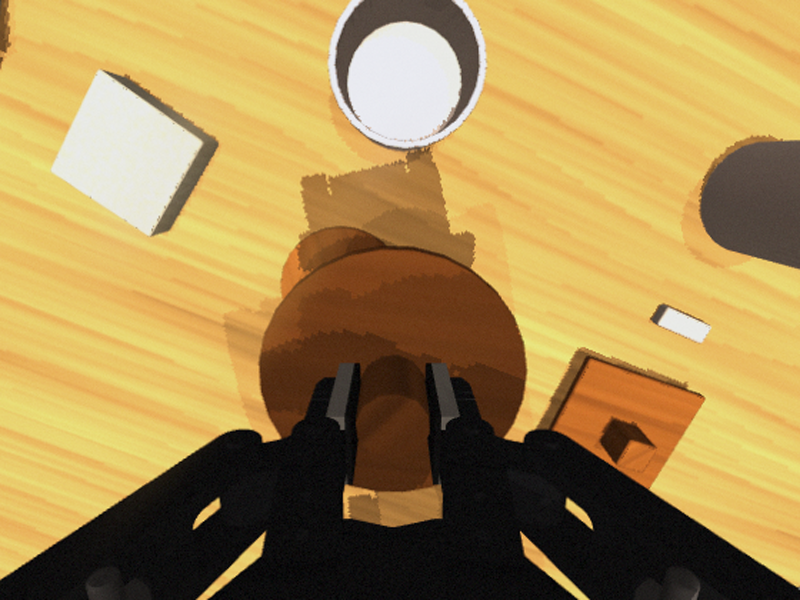

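The wrist view shows the round lid held level, with its plate edge at (260,370), (393,246) and (526,370). The round tub's outer rim passes through about (329,62), (405,151) and (486,62). I'll fit both circles.

Run:
```python
from h import *
from scipy.optimize import least_squares
M=np.load("M2.npy");Mi=np.linalg.inv(M)
for n,pts,z,r in (("tub",[(329,62),(486,62),(405,151),(349,122),(466,122)],.07,.042),("lid",[(260,370),(526,370),(393,246)],.181,.05)):
    w=pix("wrist",pts,z,M)
    s=least_squares(lambda c:np.hypot(*(w[:,:2]-c).T)-r,w[:,:2].mean(0)+[.03,0] if n=="tub" else M[:2,3])
    print(n,s.x.round(4),(s.fun*1e3).round(1),(Mi@[*s.x,z,1]).round(4))
w=pix("wrist",[(587,356),(705,397)],.022,M);print(w.round(3),edges(w))
```

```text
tub [0.5994 0.2656] [-0.7 -0.9  0.3 -0.4 -0.2] [0.1233 0.0064 0.1431 1.    ]
lid [0.4809 0.2245] [-1.2 -1.2  0.2] [-0.0018 -0.0014  0.032   1.    ]
[[ 0.48   0.066  0.022]
 [ 0.486 -0.038  0.022]] (array([2.9, 2.9]), array([0.105, 0.105]))
```

Request:
{"api": "jog_arm", "payload": {
  "motion": [
    [[0,0,0,0.02,0.0015,0,0],[0,0,0,0.03,0.002,0,0],[0,0,0,0.03,0.002,0,0],[0,0,0,0.03,0.002,0,0],[0,0,0,0.015,0,0,0],[0,0,0,0,0,0,0],[0,0,0,0,0,0.02,0],[0,0,0,0,0,0.025,0],[0,0,0,0,0,0.02,0],[0,0,0,0,0,0.015,0],[0,0,0,0,0,0.012,0],[0,0,0,0,0,0,0]]
  ]
}}

```text
time_s: 5.87
position: [0.6003, 0.262, 0.1183]
tcp_rot: [0.001, 0.981, 0.195, -0.002]
wrist_force: [-1.1, -0.7, -0.7]
opening: 0.0221
grasp_force: 39.4
```

Request:
{"api": "jog_arm", "payload": {
  "motion": [
    [[0,0,0,0,0,0.005,0],[0,0,0,0,0,0.003,0],[0,0,0,0,0,0.001,0],[0,0,0,0,0,0,0]]
  ]
}}

```text
time_s: 6.2
position: [0.602, 0.264, 0.1118]
tcp_rot: [-0.0, 0.981, 0.196, 0.0]
wrist_force: [0.1, -0.3, -0.5]
opening: 0.0226
grasp_force: 39.4
```

Request:
{"api": "jog_arm", "payload": {
  "motion": [
    [[0,0,0,0,0,0.002,0],[0,0,0,0,0,0,0],[0,0,0,0,0,0,0.5],[0,0,0,0,0,0,0.5],[0,0,0,0,0,0,0.7],[0,0,0,0,0,0,0.7],[0,0,0,0,0,-0.01,0.7],[0,0,0,0,0,-0.02,0.7],[0,0,0,0,0,-0.03,0.8],[0,0,0,0,0,-0.03,1]]
  ]
}}

```text
time_s: 7.03
position: [0.6013, 0.2638, 0.2004]
tcp_rot: [0.0, 0.981, 0.196, -0.001]
wrist_force: [0.9, -0.4, 0.1]
opening: 0.0784
grasp_force: 0.0
```

Request:
{"api": "jog_arm", "payload": {
  "motion": [
    [[0,0,0,-0.0279,0.0188,0,1],[0,0,0,-0.0279,0.0188,0,1],[0,0,0,-0.0279,0.0188,0,1],[0,0,0,-0.0279,0.0188,0,1],[0,0,0,-0.0279,0.0188,0,1],[0,0,0,-0.0279,0.0188,0,1],[0,0,0,-0.0279,0.0188,0,1],[0,0,0,-0.0279,0.0188,0,1],[0,0,0,-0.0279,0.0188,0,1],[0,0,6.2,0,0,0,1],[0,0,6.2,0,0,0,1],[0,0,6.2,0,0,0,1]]
  ]
}}

```text
time_s: 8.03
position: [0.4348, 0.0107, 0.2003]
tcp_rot: [-0.0, 1.0, 0.031, 0.001]
wrist_force: [0.7, -0.0, 0.7]
opening: 0.0857
grasp_force: 0.0
```

Request:
{"api": "jog_arm", "payload": {
  "motion": [
    [[0,0,0,0,0,0,1],[0,0,0,0,0,0,1],[0,0,0,0,0,0,1]]
  ]
}}

```text
time_s: 8.28
position: [0.4349, 0.0116, 0.1996]
tcp_rot: [-0.0, 0.999, 0.037, 0.0]
wrist_force: [-0.1, 0.1, -0.1]
opening: 0.0852
grasp_force: 0.0
```

Run:
```python
from h import *
M=T();np.save("M3.npy",M);print(M.round(4),bot.get_obs()["qpos"].round(2))
cv2.imwrite("pics/w3.png",cv2.resize(bot.snapshot("wrist")[:,:,::-1],(800,600),interpolation=cv2.INTER_CUBIC))
```

```text
[[ 9.973e-01  7.310e-02  4.000e-04  4.349e-01]
 [ 7.310e-02 -9.973e-01  1.000e-04  1.160e-02]
 [ 4.000e-04 -0.000e+00 -1.000e+00  1.996e-01]
 [ 0.000e+00  0.000e+00  0.000e+00  1.000e+00]] [-0.07  0.3  -0.08  2.11  0.04  0.73 -1.67]
```

View pics/w3.png

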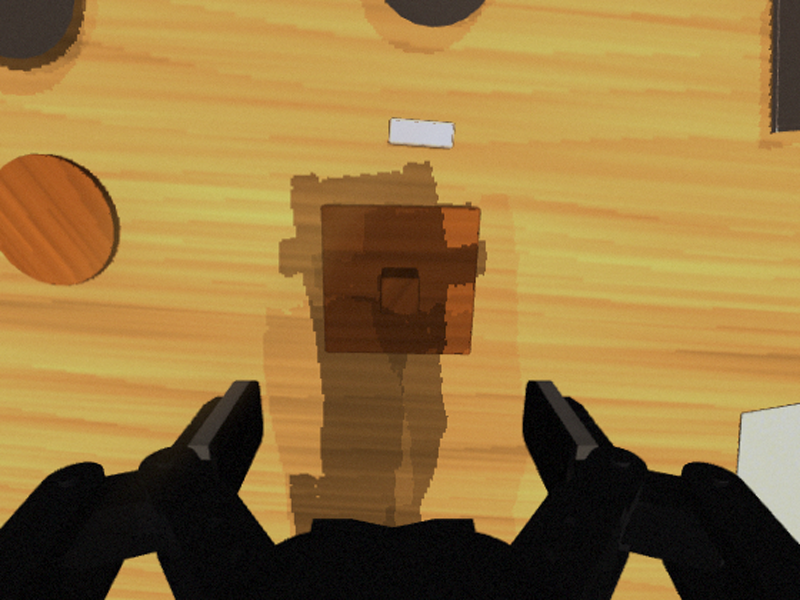

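The wrist view shows the square lid squared up with the tool. Its plate corners are at (321,205), (481,207), (470,354) and (325,353), and the knob top is at about (400,295).

Run:
```python
from h import *
M=np.load("M3.npy");Mi=np.linalg.inv(M)
c=pix("wrist",[(321,205),(481,207),(470,354),(325,353)],.022,M)
print((Mi@[*c.mean(0),1]).round(4),edges(c),(Mi@[*pix("wrist",[(400,295)],.052,M)[0],1]).round(4))
```

```text
[-0.004   0.0031  0.1776  1.    ] (array([3.5, 3.1, 3.7, 3.1]), array([0.103, 0.103, 0.103, 0.103])) [-0.0033  0.0032  0.1476  1.    ]
```

Request:
{"api": "jog_arm", "payload": {
  "motion": [
    [[0,0,0.8,-0.0035,0.003,0.02,0.8],[0,0,0,0,0,0.03,0.8],[0,0,0,0,0,0.03,0.8],[0,0,0,0,0,0.03,0.8],[0,0,0,0,0,0.02,0.8],[0,0,0,0,0,0.0155,0.8],[0,0,0,0,0,0,0.8],[0,0,0,0,0,0,0.0],[0,0,0,0,0,0,0.0],[0,0,0,0,0,0,0.0],[0,0,0,0,0,0,0.0],[0,0,0,0,0,0,0.0]]
  ]
}}

```text
time_s: 9.33
position: [0.4322, 0.0082, 0.055]
tcp_rot: [-0.0, 1.0, 0.028, 0.001]
wrist_force: [-0.7, 0.2, 6.3]
opening: 0.0235
grasp_force: 39.4
```

Request:
{"api": "jog_arm", "payload": {
  "motion": [
    [[0,0,0,0,0,0,0],[0,0,0,0,0,0,0],[0,0,0,0,0,0,0]]
  ]
}}

```text
time_s: 9.58
position: [0.4322, 0.0082, 0.055]
tcp_rot: [-0.0, 1.0, 0.028, 0.001]
wrist_force: [-0.6, -0.5, 6.7]
opening: 0.023
grasp_force: 39.4
```

Request:
{"api": "jog_arm", "payload": {
  "motion": [
    [[0,0,0,0,0,-0.01,0],[0,0,0,0,0,-0.02,0],[0,0,0,0,0,-0.03,0],[0,0,0,0,0,-0.03,0],[0,0,0,0,0,-0.03,0],[0,0,0,0,0,-0.03,0],[0,0,0,0.0014,0.0155,-0.01,0],[0,0,0,0.0028,0.0305,0,0],[0,0,0,0.0028,0.0305,0,0],[0,0,0,0.0028,0.0305,0,0],[0,0,0,0.0028,0.0305,0,0],[0,0,0,0.0028,0.0305,0,0]]
  ]
}}

```text
time_s: 10.58
position: [0.4559, -0.1601, 0.2147]
tcp_rot: [0.0, 1.0, 0.028, 0.001]
wrist_force: [0.5, -0.2, -2.1]
opening: 0.023
grasp_force: 39.9
```

Request:
{"api": "jog_arm", "payload": {
  "motion": [
    [[0,0,0,0.0028,0.0305,0,0],[0,0,0,0.0028,0.0305,0,0],[0,0,0,0.0028,0.0305,0,0],[0,0,0,0.0028,0.0305,0,0],[0,0,0,0.0014,0.015,0,0],[0,0,-4.6,0,0,0,0],[0,0,-4.6,0,0,0,0],[0,0,-4.6,0,0,0,0],[0,0,0,0,0,0,0],[0,0,0,0,0,0,0],[0,0,0,0,0,0,0]]
  ]
}}

```text
time_s: 11.5
position: [0.4762, -0.2946, 0.2141]
tcp_rot: [0.0, 0.989, 0.146, 0.0]
wrist_force: [-0.8, -0.3, -1.0]
opening: 0.0234
grasp_force: 39.9
```

Run:
```python
from h import *
M=T();np.save("M4.npy",M);print(M.round(4),bot.get_obs()["qpos"].round(2))
cv2.imwrite("pics/w4.png",cv2.resize(bot.snapshot("wrist")[:,:,::-1],(800,600),interpolation=cv2.INTER_CUBIC))
```

```text
[[ 9.572e-01  2.894e-01  3.000e-04  4.762e-01]
 [ 2.894e-01 -9.572e-01 -0.000e+00 -2.946e-01]
 [ 3.000e-04  1.000e-04 -1.000e+00  2.141e-01]
 [ 0.000e+00  0.000e+00  0.000e+00  1.000e+00]] [ 0.52  0.45 -0.07  1.8   0.04  0.89 -0.84]
```

View pics/w4.png

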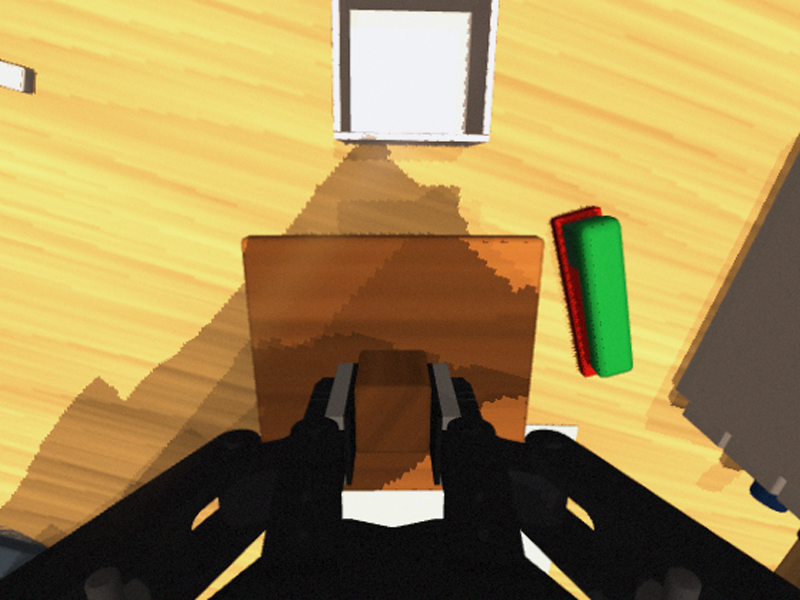

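The wrist view shows the square lid held level, with front corners at (243,238) and (543,238). The square tub's near outer rim corners are at (334,139) and (490,143), with its side edges running up to (333,0) and (497,0).

Run:
```python
from h import *
M=np.load("M4.npy");Mi=np.linalg.inv(M)
def tool(pts,z):
    w=pix("wrist",pts,z,M);return (np.c_[w,np.ones(len(w))]@Mi.T)[:,:3]
t=tool([(334,139),(490,143),(497,0),(333,0)],.07);l=tool([(243,238),(543,238)],.181)
print(t.round(4),edges(t));print(l.round(4),edges(l))
```

```text
[[ 0.0873 -0.0336  0.1442]
 [ 0.0853  0.0521  0.1442]
 [ 0.155   0.0518  0.1442]
 [ 0.1549 -0.0318  0.1442]] (array([ 1.4, -0.3, -0.1,  1.5]), array([0.086, 0.07 , 0.084, 0.068]))
[[ 0.0509 -0.0517  0.0331]
 [ 0.0508  0.0491  0.0332]] (array([0., 0.]), array([0.101, 0.101]))
```

Request:
{"api": "jog_arm", "payload": {
  "motion": [
    [[0,0,0.5,0.02,0.002,0,0],[0,0,0,0.03,0.003,0,0],[0,0,0,0.03,0.003,0,0],[0,0,0,0.03,0.002,0,0],[0,0,0,0.02,0,0,0],[0,0,0,0,0,0,0],[0,0,0,0,0,0.02,0],[0,0,0,0,0,0.025,0],[0,0,0,0,0,0.02,0],[0,0,0,0,0,0.015,0],[0,0,0,0,0,0.012,0],[0,0,0,0,0,0,0]]
  ]
}}

```text
time_s: 12.55
position: [0.6022, -0.2669, 0.1193]
tcp_rot: [-0.001, 0.99, 0.143, -0.002]
wrist_force: [-0.2, 0.3, -1.5]
opening: 0.0232
grasp_force: 39.8
```

Request:
{"api": "jog_arm", "payload": {
  "motion": [
    [[0,0,0,0,0,0.006,0],[0,0,0,0,0,0.003,0],[0,0,0,0,0,0.001,0],[0,0,0,0,0,0,0]]
  ]
}}

```text
time_s: 12.88
position: [0.604, -0.2675, 0.1122]
tcp_rot: [0.0, 0.99, 0.143, 0.0]
wrist_force: [-0.1, -0.4, -0.9]
opening: 0.0234
grasp_force: 39.8
```

Now I'll release it, rise and move aside.

Request:
{"api": "jog_arm", "payload": {
  "motion": [
    [[0,0,0,0,0,0.001,0],[0,0,0,0,0,0,0],[0,0,0,0,0,0,0.5],[0,0,0,0,0,0,0.5],[0,0,0,0,0,0,0.7],[0,0,0,0,0,0,0.7],[0,0,0,0,0,-0.01,0.7],[0,0,0,0,0,-0.02,0.7],[0,0,0,0,0,-0.03,0.8],[0,0,0,0,0,-0.03,0.8],[0,0,0,-0.02,0,-0.03,0.8],[0,0,0,-0.04,0,0,0.8]]
  ]
}}

```text
time_s: 13.88
position: [0.5521, -0.2829, 0.2372]
tcp_rot: [0.002, 0.989, 0.146, 0.006]
wrist_force: [-0.1, -1.3, 0.6]
opening: 0.0684
grasp_force: 0.0
```

Request:
{"api": "jog_arm", "payload": {
  "motion": [
    [[0,0,0,-0.04,0,0,0.8],[0,0,0,-0.04,0,0,0.8],[0,0,0,0,0,0,0.8],[0,0,0,0,0,0,0.8]]
  ]
}}

```text
time_s: 14.22
position: [0.4675, -0.3085, 0.2322]
tcp_rot: [0.001, 0.99, 0.141, 0.0]
wrist_force: [1.8, 0.0, 0.4]
opening: 0.0682
grasp_force: 0.0
```

Run:
```python
from h import *
a=bot.snapshot("scene")[:,:,::-1];b=bot.snapshot("side")[:,:,::-1]
f=lambda i,x,y:cv2.resize(i[y:y+100,x:x+133],(400,300),interpolation=cv2.INTER_CUBIC)
cv2.imwrite("pics/end.png",np.vstack([np.hstack([f(a,70,150),f(a,350,220)]),np.hstack([f(b,210,70),f(b,120,240)])]))
```

```text
(no output)
```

View pics/end.png

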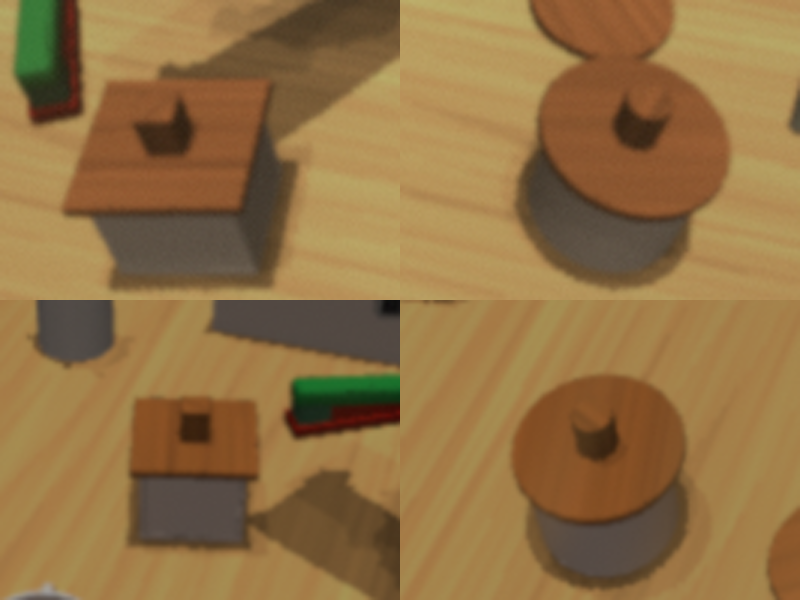

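The crops show both lids seated on their own tubs, knobs up and looking level. I'll do a quick numeric check on the plate outlines at the seated height of z = 0.078.

Run:
```python
from h import *
from scipy.optimize import least_squares
def full(p,cx,cy,ox,oy): p=np.array(p,float);return np.c_[ox+(p[:,0]-cx)/400*133,oy+(p[:,1]-cy)/3]
for n,s,r in (("scene",full([(107,80),(271,80),(242,210),(66,210)],0,0,70,150),full([(540,125),(729,145),(620,57),(665,215)],400,0,350,220)),
 ("side",full([(135,398),(256,398),(258,473),(131,472)],0,300,210,70),full([(512,450),(685,445),(603,375),(600,518)],400,300,120,240))):
    w=pix(n,s,.078,scale=1);print(n,"sq",w.mean(0).round(4),edges(w))
    w=pix(n,r,.078,scale=1)[:,:2];f=least_squares(lambda c:np.hypot(*(w-c[:2]).T)-c[2],[*w.mean(0),.05]);print("rd",f.x.round(4),(f.fun*1e3).round(1))
```

```text
scene sq [ 0.6042 -0.2641  0.078 ] (array([15.5, 17.3, 15.7, 18.2]), array([0.103, 0.103, 0.102, 0.103]))
rd [0.6015 0.2654 0.0489] [ 0.1  0.1 -0.1 -0.1]
side sq [ 0.5996 -0.2632  0.078 ] (array([18.9, 16. , 18. , 16.9]), array([0.102, 0.105, 0.101, 0.103]))
rd [0.5974 0.2655 0.0489] [ 0.3  0.3 -0.3 -0.3]
```

Plate sizes and positions match both lids lying flat at seated height, so I'm handing in.

```bash
python3 -c "
from cell import bot
print(bot.close_job())"
```

```text
the job is handed in; nothing more can be done
None
```

Both lids are on their own tubs, flat, centred to within about 5 mm and with the square lid aligned by my camera check; the job was handed in at about 14 s, and `close_job` returned no verdict.

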